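# Latch plate onto the spectacle jig's T-stud

### The job

Fasten the steel latch plate on the spectacle drilling jig: pick it up by its grip bar, tilt it so that its oblong eye passes over the wide head of the jig's stud, and bring it down level on both seats with its tail between the two cheeks, so that the stud's head keeps it from lifting off. Do it gently and by feel, without forcing or dropping the plate on the jig (never more than about 12 N); let go of it at the end and leave the other things on the bench where they are.

Things in the scene. Friction and masses are not known exactly. Their poses are not given: they have to be found in the camera images.
- plate: Loose bare-steel latch plate, 160 long (x) x 40 wide (y) x 5 mm thick, 0.15 to 0.3 kg, flat on the bench, with a black upright grip bar on top. Origin: centre of its underside; z up. Its nose is the -x end (starts roughly towards the robot), its tail the +x end. Its eye is an oblong hole near the nose.
- eye (a point): Centre of the plate's rectangular through-hole (eye), at mid-thickness: (-48, 0, 2.5) mm from the plate's origin. The hole is 24 mm along x (x = -60 to -36 mm of the plate) and 18 mm along y.
- tail (a point): On the underside of the plate near its tail end: (70, 0, 0) mm from the plate's origin.
- grip (a point): In the grip bar, (40, 0, 22) mm from the plate's origin. The bar is 36 mm along x, 14 mm along y (grasp it across y) and stands from 5 to 37 mm above the plate's underside.
- jig: Drilling jig fixed to the bench: aluminium base 200 (x) x 110 (y) x 18 mm, origin at the centre of its underside, z up, -x end roughly towards the robot. It carries a T-stud near the -x end and two seats. The plate belongs along the jig's x, nose to -x, level on both seats, its top then 3 mm below the stud's head. Between the seats lies a spectacle front, under 25 mm high.
- slot (a point): Middle of the stud's slot, on the base: jig (-60, 0, 18) mm. The stud is set by hand: its axis is up to 12 mm from here along the jig's x, either way, at y = 0; its real place is not measured and must be felt (it stays put below 80 N). Shank 8 mm across; head a flat bar, 34 along x, 12 along y, 4 mm thick, centred, underside 44 and top 48 mm above the bench.
- hook (a point): Middle of the slot at the height of the head's underside: jig (-60, 0, 44) mm. The head is longer than the eye, so tilt: tail up about 30 degrees, the eye's nose edge under the head's -x end (below it is only the base), the other edge above the head. Draw the plate to +x until the shank meets the nose edge; only within 1 mm of that does the other edge clear the head as the tail comes down.
- front_seat (a point): Middle of the top of the front seat: jig (-32.5, 0, 36) mm; steel, 15 mm along x, 40 mm along y.
- rear_seat (a point): Middle of the top of the rear seat: jig (55, 0, 36) mm; steel, 40 mm along x, with an upright cheek on each side, 46 mm apart inside, tops 43 mm above the bench.
- screwdriver: Bystander: screwdriver lying on the bench beyond the work; origin on its underside.
- block: Bystander: pale wood block 60 x 45 x 40 mm; origin at the centre of its underside.
- jar: Bystander: small jar, 52 mm across, 60 mm high; origin at the centre of its underside.
- brush: Bystander: hand brush lying on the bench; origin on its underside.
- tin: Bystander: shallow aluminium bowl, 70 mm across, 30 mm high; origin at the centre of its underside.
- strip: Bystander: plain steel strip 120 x 30 x 5 mm, with no eye and no grip bar; origin at the centre of its underside.
- block2: Bystander: wood cube of 50 mm; origin at the centre of its underside.
Not all that is in view belongs to the job. There is more than one size of the plate; the job needs the smallest.

How it is judged:
By the outcome, as a careful person would: the job done as asked, in the order asked, and still so for the second after the job is handed in, with the robot touching nothing.
It also fails if it takes over 54 s, if anything falls off the work surface, if the arm or the gripper's body presses on something with over 40 N, if the wrist force passes 120 N, or if a joint passes its speed limit or range.

### The arm

A 6-joint arm with a two-finger parallel gripper is mounted at the origin on the work surface. World frame = base frame: x ahead of the robot, y to its left, z up, the work surface at z = 0. Lengths are in m, angles in degrees, forces in N, time in s.
With the tool pointing down it reaches from about 0.25 to 0.725 m from the base axis. Payload 4 kg.
Tool frame: the origin (TCP) lies midway between the tips of the shut fingers; the grasp point (between the pads) lies 19 mm behind it; z points along the fingers, y is the line along which they close (so a half turn about z gives the same grasp; the last joint's range is limited). The gripper opens to 85 mm and grips with 20 to 120 N. Pads are 22 mm wide; open, the fingers measure 114 mm over their backs; the gripper's body (76 mm by 85 mm) begins 54 mm behind the grasp point. The pads swing forward as they close: fully open they stand 13 mm farther back than shut.
Start: joints at [66.75, 13.785, 0.286, 76.501, 0, 90], TCP at [0.197, 0.459, 0.231] pointing down, gripper open.
Joint ranges: [-155.79, 155.79], [-60.16, 107.12], [-62.33, 73.08], [-114, 123.19], [-81.49, 82.49], [-180, 180]. Speed limits (degrees/s): [159.86, 159.86, 180, 180, 180, 180].

### API

Orientations are given as [roll, pitch, yaw] about the fixed x, y, z axes, in that order (R = Rz(yaw) Ry(pitch) Rx(roll)).
In Python, from cell import env gives the robot as it stands.
- The arm moves only by the shell command python3 -m crank 'ROWS' [FORCE]. ROWS is JSON, one flat list of numbers, 7 for each row, row after row: the finger opening in cm, from 0 to 8.54, then the shift along the tool's x, y, z in cm, then the turn, a rotation vector about the tool's x, y, z in degrees. In form: [fingers, tx, ty, tz, wx, wy, wz, fingers, tx, ty, tz, wx, wy, wz, ...]. A call has 1 to 10 rows; each row is the pose to reach, as a shift and turn from the pose commanded when the call began, along the tool's axes at that moment; what a row does not reach only later rows make up. A row lasts 1/12 s, in which the tool goes at most 41.7 mm and 7.16 degrees, less where a joint would pass 70% of its speed; a pose out of reach is approached as far as the arm can. A call with a gripper value outside its range is refused whole. The fingers move at their own pace and stop on an object; FORCE is the grip in N (left out, the last holds). Time passes only in rows, so rows that repeat a pose let the fingers close. It gives the time, the measured TCP pose, the force, the opening and the grip force at its end, in the units of the state.
- env.sense(): the state, without advancing time (a new reading comes with each control period).
- env.snapshot(name): name is "scene" or "top" or "wrist"; returns the picture (400x640x3 uint8, red, green, blue); there is no depth.
- env.calibration(name): a dict with "camera_matrix" (3x3 intrinsics, pixels), "R" (3x3) and "t" (3): a world point X has camera coordinates R X + t. Camera axes: x right, y down, z forward; pixel columns grow to the right and rows downward; lengths in m; the calibration is good to about 2 mm. The wrist camera is an equidistant fisheye: a pixel r from the principal point sees the ray r / f radians off the axis. A picture is of the moment at which its call begins: read the wrist's pose just before it. calibration takes no time and is no camera call; for the wrist camera it gives the pose at the moment of the call.
- env.finish_job(): hands the job in; it is judged then, once.
Trained networks look in the newest picture that a camera, given by its name, has taken for a name from the list of things; names that differ only in an ending like _2 or _b are one class to them, and where a whole thing is asked for, a point or a joint stands for the part that bears it (a point fixed in the world has none). Each returns a list of dicts, best first, with "p" (0 to 1); they miss things now and then, are a little off and sometimes report something else, mostly with a low value. They report only what shows in the picture. A call takes as long as a camera call. They do not tell look-alikes from the thing itself.
- env.find_in(target, camera): "point" ([row, column] in pixels, amid what is visible of it).
- env.silhouettes(target, camera): "mask" (400x640 bool, what is visible of it) and "point" ([row, column] in pixels, amid what is visible of it).
- env.place_of(target, camera): "point" ([row, column] in pixels: a listed point, or the origin of a listed thing).
The state is a dict: "time_s": time; "joint_pos": joint angles; "joint_velocities": joint speeds; "joint_torque": joint torques, N m; "eef_pos": TCP position; "orientation": TCP orientation; "contact_force": force on the tool from outside, world axes, zero at the start; "wrist_torque": the same for the moment, N m; "grip_width": finger opening in m; "grasp_force": force on a finger pad.
Only numpy, scipy, OpenCV 4.12 (cv2) and the standard library are available. Lean on these libraries where they do the work, as an engineer would, in place of code of your own. Each camera call takes 0.05 s, during which the arm holds its last target. There are 200 camera calls.

## Working session

There is one attempt and no reset: what is moved stays moved. The work goes in short steps, Python scripts to look and compute and a shell command to move; the robot and the scene stay as the last step left them, time stands still between calls to the robot, and variables do not carry over. Pictures are saved under pics/ and viewed, at most 12 in all, crops included, and the job is handed in when it is done.

```bash
ls; mkdir -p pics; python3 - <<'E'
from cell import env
import cv2,numpy as np
print(env.sense())
ims=[]
for c in("scene","top"):
    im=env.snapshot(c); cv2.imwrite(f"pics/{c}0.png",im[:,:,::-1]); k=env.calibration(c); print(c,{a:np.round(v,4).tolist() for a,v in k.items()})
    for t in("plate","jig","eye","grip","tail","slot","front_seat","rear_seat","strip"):
        print(c,t,[(np.round(d["point"]).tolist(),round(d["p"],2)) for d in env.place_of(t,c)][:4])
E
```

```text
pics
{'time_s': 0.0, 'joint_pos': array([ 6.67506710e+01,  1.38311027e+01,  2.14483671e-01,  7.65002563e+01,
       -1.49046476e-04,  8.99995574e+01]), 'joint_velocities': array([ 0.06358718, -0.06452486,  0.03021823, -0.14045177,  0.07088959,
       -0.02000077]), 'joint_torque': array([-9.21040300e-04, -3.72317648e+01,  2.52410066e+01,  1.69096986e-02,
        8.56879069e-05,  1.85183256e-05]), 'eef_pos': array([0.19712438, 0.45883224, 0.23042761]), 'orientation': array([-1.79883125e+02,  1.48143258e-04,  1.56751114e+02]), 'contact_force': array([0.62514199, 0.41112682, 0.42696421]), 'wrist_torque': array([0.02682438, 0.02231833, 0.0242491 ]), 'grasp_force': 0.0, 'grip_width': 0.08539850772637787}
scene {'camera_matrix': [[416.3804, 0.0, 312.6721], [0.0, 416.3804, 196.6681], [0.0, 0.0, 1.0]], 'R': [[-0.4167, 0.9089, 0.0142], [0.7244, 0.3415, -0.5988], [-0.5491, -0.2392, -0.8008]], 't': [0.2086, -0.3759, 1.6583]}
scene plate [([178.0, 405.0], 0.86), ([212.0, 351.0], 0.81), ([300.0, 439.0], 0.56)]
scene jig [([178.0, 271.0], 0.64), ([216.0, 342.0], 0.49)]
scene eye [([319.0, 431.0], 
[... 637 characters left out ...]
 -0.0119, -0.973]], 't': [0.0226, 0.5604, 1.046]}
top plate [([167.0, 161.0], 0.87), ([220.0, 277.0], 0.85), ([292.0, 234.0], 0.84)]
top jig [([221.0, 370.0], 0.92), ([196.0, 279.0], 0.57)]
top eye [([234.0, 275.0], 0.81), ([150.0, 165.0], 0.76), ([273.0, 217.0], 0.64), ([200.0, 377.0], 0.37)]
top grip [([305.0, 241.0], 0.98), ([186.0, 156.0], 0.96), ([203.0, 272.0], 0.79), ([269.0, 451.0], 0.16)]
top tail [([319.0, 254.0], 0.8), ([202.0, 156.0], 0.73), ([196.0, 276.0], 0.57)]
top slot [([240.0, 367.0], 0.96)]
top front_seat [([204.0, 274.0], 0.72), ([227.0, 371.0], 0.59)]
top rear_seat [([200.0, 376.0], 0.67), ([238.0, 369.0], 0.6), ([268.0, 452.0], 0.33)]
top strip [([230.0, 178.0], 0.75)]
```

```bash
cat > h.py <<'E'
from cell import env
import cv2,numpy as np
from scipy.spatial.transform import Rotation as Ro
def ray(c,pt,z,k=None):
    k=k or env.calibration(c); K,R,t=np.array(k["camera_matrix"]),np.array(k["R"]),np.array(k["t"])
    x=(pt[1]-K[0,2])/K[0,0]; y=(pt[0]-K[1,2])/K[1,1]
    if c=="wrist":
        r=np.hypot(x,y); s=np.sin(r)/max(r,1e-9); d=np.array([x*s,y*s,np.cos(r)])
    else: d=np.array([x,y,1.])
    C=-R.T@t; w=R.T@d
    return C+w*(z-C[2])/w[2]
E
python3 - <<'E'
from h import *
im=cv2.imread("pics/top0.png"); cv2.imwrite("pics/topc.png",cv2.resize(im[130:350,120:500],None,fx=2.1,fy=2.1,interpolation=cv2.INTER_CUBIC))
for n,z,ps in(("eye",.0025,[[234,275],[150,165],[273,217]]),("tail",0,[[319,254],[202,156],[196,276]]),("grip",.022,[[305,241],[186,156],[203,272]]),("slot",.018,[[240,367]]),("seatR",.036,[[200,376]]),("jig",0,[[221,370]])):
    print(n,[np.round(ray("top",p,z)[:2]*1000).tolist() for p in ps])
E
```

```text
eye [[478.0, 137.0], [756.0, 475.0], [372.0, 306.0]]
tail [[239.0, 200.0], [591.0, 495.0], [595.0, 132.0]]
grip [[280.0, 233.0], [635.0, 488.0], [568.0, 142.0]]
slot [[447.0, -132.0]]
seatR [[561.0, -164.0]]
jig [[506.0, -147.0]]
```

View pics/topc.png

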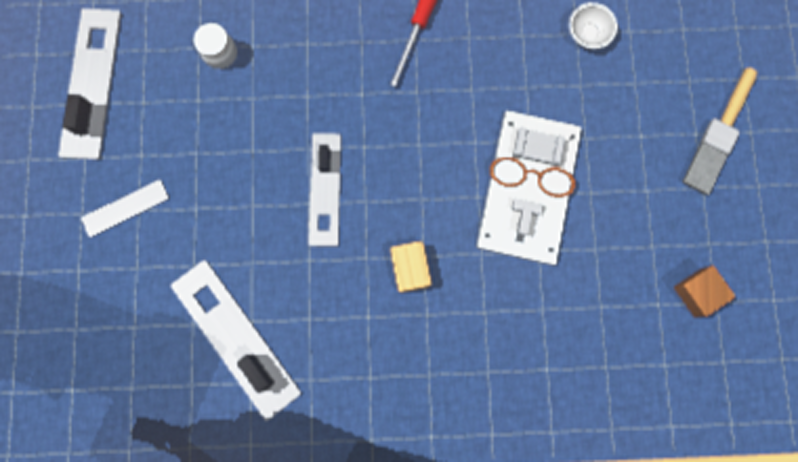

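View pics/scene0.png

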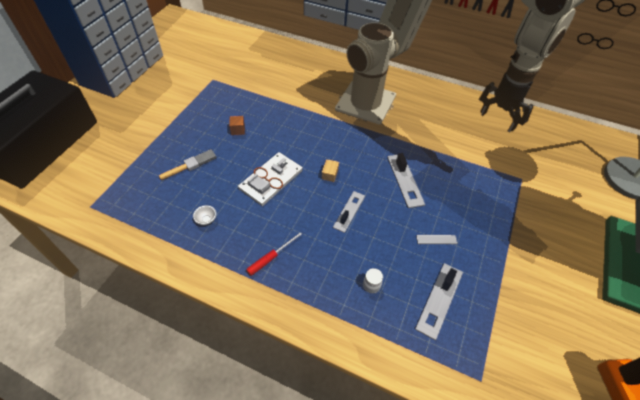

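The top view shows three eyed plates. The middle one, at about (274,220) px, is the smallest and is the one I need. The jig is at about (370,221) px, with the glasses lying between its seats and the stud on the near side. The scene view agrees.

```bash
cat >> h.py <<'E'
def rel(p,rpy):
    s=env.sense(); R0=Ro.from_euler("xyz",s["orientation"],degrees=True)
    R1=Ro.from_euler("xyz",rpy,degrees=True)
    print("rel cm",np.round(R0.inv().apply(np.array(p)-s["eef_pos"])*100,2).tolist(),"deg",np.round((R0.inv()*R1).as_rotvec(degrees=True),2).tolist(),"t",round(s["time_s"],2))
E
python3 - <<'E'
from h import *
a=ray("top",[193.8,275.2],.005);b=ray("top",[246.7,273.8],.005);print(a,b,np.linalg.norm(a-b),np.degrees(np.arctan2(*(a-b)[1::-1])))
k=env.calibration("wrist");R=np.array(k["R"]);C=-R.T@k["t"]
s=env.sense();R0=Ro.from_euler("xyz",s["orientation"],degrees=True).as_matrix()
print("cam in tool",R0.T@(C-s["eef_pos"]),"axis",R0.T@R.T[:,2],"right",R0.T@R.T[:,0],k["camera_matrix"])
for y in(180-16,-16,74): rel([.49,-.14,.24],[180,0,y])
E
```

```text
[0.60029173 0.13426386 0.005     ] [0.44044111 0.14074314 0.005     ] 0.15998188429235466 -2.3211202832906603
cam in tool [ 0.06951122 -0.00016507 -0.14307984] axis [-2.74948478e-01  8.96408492e-04  9.61458544e-01] right [ 1.20616908e-03  9.99999100e-01 -5.87413087e-04] [[309.70691629   0.         318.38484129]
 [  0.         309.70691629 198.70687682]
 [  0.           0.           1.        ]]
rel cm [-50.55, -43.52, -0.87] deg [0.0, -0.0, -7.25] t 1.0
rel cm [-50.55, -43.52, -0.87] deg [-0.0, -0.01, 172.75] t 1.0
rel cm [-50.55, -43.52, -0.87] deg [0.0, -0.0, 82.75] t 1.0
```

```bash
python3 -m crank '[8.5,-50.5,-43.5,-0.9,0,0,-7.2, 8.5,-50.5,-43.5,-0.9,0,0,-7.2, 8.5,-50.5,-43.5,-0.9,0,0,-7.2, 8.5,-50.5,-43.5,-0.9,0,0,-7.2, 8.5,-50.5,-43.5,-0.9,0,0,-7.2, 8.5,-50.5,-43.5,-0.9,0,0,-7.2, 8.5,-50.5,-43.5,-0.9,0,0,-7.2, 8.5,-50.5,-43.5,-0.9,0,0,-7.2, 8.5,-50.5,-43.5,-0.9,0,0,-7.2, 8.5,-50.5,-43.5,-0.9,0,0,-7.2]'
python3 - <<'E'
from h import *
print(env.sense()["joint_pos"]); rel([.49,-.14,.24],[180,0,164])
E
```

```text
time_s: 1.83
eef_pos: [0.3798, 0.0847, 0.2374]
orientation: [180.0, 0.1, 164.0]
contact_force: [0.8, 1.3, -0.1]
grip_width: 0.0855
grasp_force: 0.0
[ 1.25611137e+01  9.27576912e-01 -1.37869467e+01  7.52082687e+01
  4.62266306e-03  2.86033111e+01]
rel cm [-16.8, -18.55, -0.26] deg [0.04, 0.07, -0.04] t 1.83
```

```bash
python3 -m crank '[8.5,-16.8,-18.5,-0.3,0,0,0, 8.5,-16.8,-18.5,-0.3,0,0,0, 8.5,-16.8,-18.5,-0.3,0,0,0, 8.5,-16.8,-18.5,-0.3,0,0,0, 8.5,-16.8,-18.5,-0.3,0,0,0, 8.5,-16.8,-18.5,-0.3,0,0,0, 8.5,-16.8,-18.5,-0.3,0,0,0, 8.5,-16.8,-18.5,-0.3,0,0,0, 8.5,-16.8,-18.5,-0.3,0,0,0, 8.5,-16.8,-18.5,-0.3,0,0,0]'
python3 - <<'E'
from h import *
k=env.calibration("wrist");im=env.snapshot("wrist");np.save("pics/k1.npy",k,allow_pickle=True);cv2.imwrite("pics/w1.png",im[:,:,::-1])
print(env.sense()["eef_pos"],env.sense()["joint_pos"])
for n,z in(("jig",0),("slot",.018),("hook",.044),("front_seat",.036),("rear_seat",.036)):
    for d in env.place_of(n,"wrist")[:2]: print(n,np.round(d["point"],1),round(d["p"],2),np.round(ray("wrist",d["point"],z,k)*1000,1))
m=env.silhouettes("jig","wrist")
for d in m[:2]: print(d["p"],d["mask"].sum(),d["point"])
m=m[0]["mask"].astype(np.uint8)
c=max(cv2.findContours(m,0,1)[0],key=cv2.contourArea)[:,0]
W=np.array([ray("wrist",[p[1],p[0]],.018,k)[:2]*1000 for p in c],np.float32)
print(cv2.minAreaRect(W))
cv2.drawContours(im,[c],-1,(255,0,0),1)
E
```

```text
time_s: 2.67
eef_pos: [0.4891, -0.1367, 0.2399]
orientation: [180.0, -0.0, 164.0]
contact_force: [-0.1, 0.0, -0.8]
grip_width: 0.0849
grasp_force: 0.0
[ 0.48913138 -0.13643252  0.24011532] [-1.55915919e+01  1.44773285e+01  2.51170299e+00  7.80450321e+01
  1.05533845e-02  3.62086076e-01]
jig [168.1 520.7] 0.73 [564.  150.5   0. ]
jig [187.3 314. ] 0.7 [ 511.4 -148.6    0. ]
slot [140.7 313.8] 0.61 [ 452.8 -131.7   18. ]
hook [148.7 310.1] 0.88 [ 458.  -137.1   44. ]
hook [126.8 128. ] 0.55 [ 361.5 -345.5   44. ]
front_seat [168.5 308.5] 0.82 [ 480.1 -145.6   36. ]
front_seat [105.4 620.2] 0.15 [500.5 374.3  36. ]
rear_seat [239.4 311.2] 0.93 [ 564.7 -167.2   36. ]
rear_seat [ 70.6 419.6] 0.47 [403.3   7.8  36. ]
0.69 14102 [184.8, 310.8]
0.4 2489 [144.7, 509.9]
((509.3362731933594, -153.93557739257812), (124.151123046875, 202.49929809570312), 76.39317321777344)
```

View pics/w1.png

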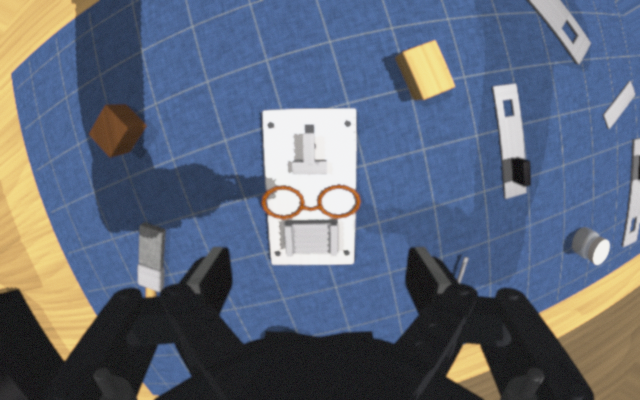

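The jig is centred at about (310,187) px. The stud's T-head is at rows 125–165, column 309, and the rear seat is at about (310,238). The small plate is on the right at about (510,140).

```bash
python3 - <<'E'
from h import *
k=np.load("pics/k1.npy",allow_pickle=True).item()
im=cv2.imread("pics/w1.png")
cv2.imwrite("pics/w1c.png",cv2.resize(im[105:270,255:370],None,fx=3.6,fy=3.6,interpolation=cv2.INTER_CUBIC))
hsv=cv2.cvtColor(im,cv2.COLOR_BGR2HSV)
m=((hsv[...,1]<60)&(hsv[...,2]>90)).astype(np.uint8); m[:100]=0;m[275:]=0;m[:,:250]=0;m[:,370:]=0
m=cv2.morphologyEx(m,cv2.MORPH_CLOSE,np.ones((9,9)))
c=max(cv2.findContours(m,0,1)[0],key=cv2.contourArea)[:,0].astype(float)
W=np.array([ray("wrist",[p[1],p[0]],.018,k)[:2]*1000 for p in c],np.float32)
(cx,cy),wh,a=cv2.minAreaRect(W); print(cx,cy,wh,a)
# robust edges: rotate & fit lines
th=np.radians(-15.)
for it in range(4):
    e=np.array([np.cos(th),np.sin(th)]);n=np.array([-e[1],e[0]])
    u=W@e;v=W@n;uc,vc=(u.min()+u.max())/2,(v.min()+v.max())/2
    if it: uc,vc=(U0+U1)/2,(V0+V1)/2
    L=[]
    for sg in(1,-1):
        q=(np.abs(u-uc)<85)&(np.abs(sg*(v-vc)-55)<5); f=np.polyfit(u[q]-uc,v[q],1)
        f=np.polyfit(*[z[np.abs(np.polyval(f,u[q]-uc)-v[q])<1.5] for z in(u[q]-uc,v[q])],1);L.append(f)
    E=[np.median(u[(np.abs(v-vc)<45)&(np.abs(sg*(u-uc)-100)<6)]) for sg in(1,-1)]
    U0,U1=E;V0,V1=L[0][1],L[1][1];th+=np.mean([np.arctan(l[0]) for l in L])
    print("yaw",np.degrees(th),"slopes",[np.degrees(l[0]) for l in L],"len",U0-U1,"wid",V0-V1,"cen",(U0+U1)/2*e+(V0+V1)/2*n)
E
```

```text
508.38397216796875 -150.2390594482422 (125.74981689453125, 212.12513732910156) 72.00955200195312
yaw -15.036031075190532 slopes [np.float64(-0.16137800035129374), np.float64(0.089315495574987)] len 200.2528514839923 wid 111.38359049993178 cen [ 510.25325774 -152.73093948]
yaw -15.107187962306991 slopes [np.float64(-0.21506968032961712), np.float64(0.07275493509363581)] len 200.10035332954322 wid 111.34764648459179 cen [ 510.28559819 -152.83421158]
yaw -15.129490811878016 slopes [np.float64(-0.14391940048640128), np.float64(0.09931349812215437)] len 200.07342130621095 wid 111.36440143299514 cen [ 510.29372465 -152.84552268]
yaw -15.110894388621643 slopes [np.float64(-0.12161872353671262), np.float64(0.1588117940988028)] len 200.06976180866337 wid 111.34406536495288 cen [ 510.28401793 -152.8324812 ]
```

View pics/w1c.png

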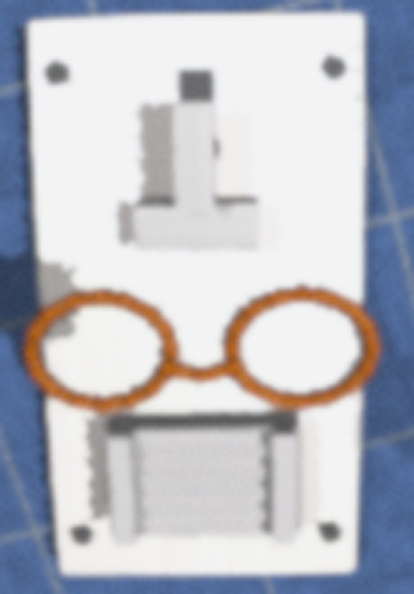

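```bash
python3 - <<'E'
from h import *
k=np.load("pics/k1.npy",allow_pickle=True).item()
th=np.radians(-15.1);e=np.array([np.cos(th),np.sin(th)]);n=np.array([-e[1],e[0]]);c=np.array([510.3,-152.8])
for nm,(col,row),z in(("head -x end top",(196,100),.048),("dark top edge @44",(196,70),.044),("@18",(196,70),.018),("fseat +x edge",(196,248),.036),("fs -x L",(135,205),.036),("fseat R",(258,225),.036),("fseat L",(135,225),.036),("headL",(177,130),.048),("headR",(215,130),.048),("cheek L out",(108,430),.043),("cheek R out",(297,430),.043),("rear -x top",(200,432),.036),("rear +x",(200,532),.036)):
    w=ray("wrist",[105+row/3.6,255+col/3.6],z,k)[:2]*1000-c; print(nm,np.round([w@e,w@n],1))
p=np.array([.5203,.1375]);y=np.radians(-2.3);g=p+.04*np.array([np.cos(y),np.sin(y)]);print(g)
rel([g[0],g[1],.15],[180,0,177.7])
E
```

```text
head -x end top [-72.4   1.3]
dark top edge @44 [-81.3   1.3]
@18 [-80.4   0.6]
fseat +x edge [-24.7  -0. ]
fs -x L [-38.9 -19. ]
fseat R [-31.9  19.7]
fseat L [-32.5 -19.2]
headL [-63.5  -4.6]
headR [-63.3   6.8]
cheek L out [ 33.8 -29.9]
cheek R out [34.6 31.8]
rear -x top [37.5 -0.1]
rear +x [74.5 -0.9]
[0.56026778 0.13589473]
rel cm [0.72, 28.18, 9.02] deg [-0.0, 0.03, -13.68] t 3.02
```

```bash
python3 -m crank '[8.5,0.7,28.2,9,0,0,-13.7, 8.5,0.7,28.2,9,0,0,-13.7, 8.5,0.7,28.2,9,0,0,-13.7, 8.5,0.7,28.2,9,0,0,-13.7, 8.5,0.7,28.2,9,0,0,-13.7, 8.5,0.7,28.2,9,0,0,-13.7, 8.5,0.7,28.2,9,0,0,-13.7, 8.5,0.7,28.2,9,0,0,-13.7, 8.5,0.7,28.2,9,0,0,-13.7, 8.5,0.7,28.2,9,0,0,-13.7]'
python3 - <<'E'
from h import *
k=env.calibration("wrist");im=env.snapshot("wrist");cv2.imwrite("pics/w2.png",im[:,:,::-1]);np.save("pics/k2.npy",k,allow_pickle=True)
print(env.sense()["eef_pos"],env.sense()["orientation"])
for n,z in(("plate",0),("eye",.0025),("tail",0),("grip",.022)):
    for d in env.place_of(n,"wrist")[:2]: print(n,np.round(d["point"],1),round(d["p"],2),np.round(ray("wrist",d["point"],z,k)*1000,1))
E
```

```text
time_s: 3.85
eef_pos: [0.5604, 0.1354, 0.1497]
orientation: [-180.0, -0.0, 177.7]
contact_force: [0.3, 0.3, -0.4]
grip_width: 0.085
grasp_force: 0.0
[0.56069697 0.13462074 0.15025692] [-1.79967026e+02  3.60810346e-03  1.77631948e+02]
plate [268.5 564.6] 0.89 [690.3 478.    0. ]
plate [144.5 317.5] 0.78 [521.2 136.    0. ]
eye [308.7 551.5] 0.8 [757.  474.3   2.5]
eye [ 90.4 315. ] 0.57 [470.  135.7   2.5]
tail [202.  581.5] 0.81 [592.5 482.2   0. ]
tail [216.5 318.3] 0.64 [593. 134.   0.]
grip [240.7 590.1] 0.74 [640.3 494.   22. ]
grip [188.1 316.6] 0.73 [558.3 133.8  22. ]
```

View pics/w2.png

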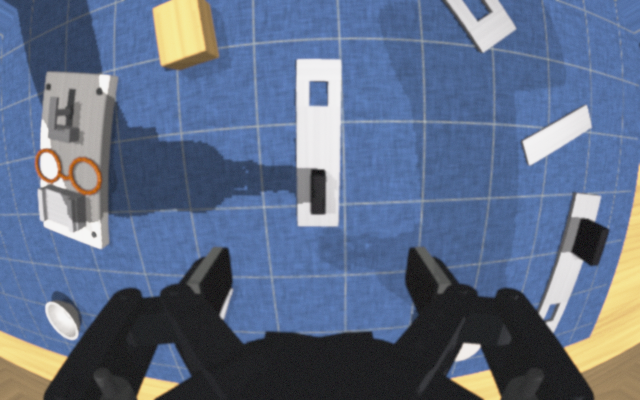

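The plate spans rows 59–226 and columns 297–341. Its eye is at (318,93) and its grip bar at about (318,190), between the fingers.

```bash
python3 - <<'E'
from h import *
k=np.load("pics/k2.npy",allow_pickle=True).item()
im=cv2.imread("pics/w2.png");hsv=cv2.cvtColor(im,cv2.COLOR_BGR2HSV)
m=((hsv[...,1]<60)&(hsv[...,2]>90)).astype(np.uint8);m[:45]=0;m[240:]=0;m[:,:280]=0;m[:,360:]=0
m=cv2.morphologyEx(m,cv2.MORPH_CLOSE,np.ones((5,5)))
c=max(cv2.findContours(m,0,1)[0],key=cv2.contourArea)[:,0]
W=np.array([ray("wrist",[p[1],p[0]],.005,k)[:2]*1000 for p in c],np.float32)
r=cv2.minAreaRect(W);print(r)
B=cv2.boxPoints(r);print(B)
E
```

```text
((520.8524169921875, 133.27516174316406), (62.89419937133789, 161.80322265625), 89.19648742675781)
[[439.51776  102.965675]
 [601.3051   100.69663 ]
 [602.1871   163.58466 ]
 [440.39972  165.8537  ]]
```

```bash
python3 -m crank '[8.5,0,0,4,0,0,0, 8.5,0,0,8,0,0,0, 8.5,0,0,11,0,0,0, 8.5,0,0,13,0,0,0, 8.5,0,0,14.1,0,0,0, 8.5,0,0,14.1,0,0,0, 5,0,0,14.1,0,0,0, 2.5,0,0,14.1,0,0,0, 2.2,0,0,14.1,0,0,0]' 100; python3 -m crank '[1.6,0,0,0,0,0,0, 1.2,0,0,0,0,0,0, 0.8,0,0,0,0,0,0, 0.8,0,0,0,0,0,0, 0.8,0,0,0,0,0,0]' 100
```

```text
time_s: 4.85
eef_pos: [0.5627, 0.1355, 0.0111]
orientation: [179.9, 0.2, 177.6]
contact_force: [0.4, 0.1, 0.3]
grip_width: 0.051
grasp_force: 0.0
time_s: 5.27
eef_pos: [0.5616, 0.1355, 0.0101]
orientation: [180.0, 0.1, 177.7]
contact_force: [-0.8, 0.7, 5.6]
grip_width: 0.0122
grasp_force: 99.8
```

```bash
python3 - <<'E'
from h import *
cv2.imwrite("pics/g0.png",env.snapshot("wrist")[:,:,::-1]);s=env.sense();print(s["contact_force"],s["wrist_torque"])
E
python3 -m crank '[0.8,0,0,-0.5,0,0,0, 0.8,0,0,-2,0,0,0, 0.8,0,0,-5,0,0,0, 0.8,0,0,-9,0,0,0, 0.8,0,0,-12,0,0,0, 0.8,0,0,-13,0,0,0, 0.8,0,0,-13,0,0,0, 0.8,0,0,-13,0,0,0]'
cat >> h.py <<'E'
JC=np.array([.5104,-.1523]);JY=-15.1
RJ=Ro.from_euler("z",JY,degrees=True)
G=np.array([.0405,0,.0101])  # TCP in plate frame
Q=Ro.from_euler("y",180,degrees=True)
def goal(xc,zc,th,yc=0.):  # eye nose lower corner (mm, jig frame), tail-up deg
    P=RJ*Ro.from_euler("y",-th,degrees=True)
    corner=np.r_[JC,0]+RJ.apply(np.array([xc,yc,zc])/1000)
    p=corner+P.apply(G-[-.06,0,0]); R=P*Q
    rel(p,R.as_euler("xyz",degrees=True))
def where():
    s=env.sense();P=Ro.from_euler("xyz",s["orientation"],degrees=True)*Q.inv()
    L=RJ.inv()*P; c=s["eef_pos"]+P.apply(np.array([-.06,0,0])-G)-np.r_[JC,0]
    print("corner jig mm",np.round(RJ.inv().apply(c)*1000,2),"plate ypr",np.round(L.as_euler("ZYX",degrees=True),2),"F jig",np.round(RJ.inv().apply(s["contact_force"]),2),"T",np.round(RJ.inv().apply(s["wrist_torque"]),3),"t",round(s["time_s"],2),"grip",s["grip_width"])
E
python3 - <<'E'
from h import *
a=cv2.imread("pics/g0.png");b=env.snapshot("wrist")[:,:,::-1].copy();cv2.imwrite("pics/g1.png",b)
s=env.sense();print(s["contact_force"],s["wrist_torque"],s["eef_pos"])
for c in(310,318,326):
    for im in(a,b): print(c,[int(v) for v in im[40:120,c,2]])
where();goal(-78,90,32)
cv2.imwrite("pics/ab.png",np.hstack([a[30:300,220:420],b[30:300,220:420]]))
E
```

```text
[-0.88566457  0.23747953  5.49470253] [-0.06567544  0.16572109  0.01475261]
time_s: 5.98
eef_pos: [0.5604, 0.1352, 0.1381]
orientation: [-180.0, -0.0, 177.7]
contact_force: [0.0, -0.0, -2.9]
grip_width: 0.0122
grasp_force: 98.7
[-0.40018977  0.19886295 -2.51932582] [ 0.00490563 -0.00653652 -0.00237366] [0.55943345 0.13495355 0.13680756]
310 [239, 239, 240, 241, 240, 240, 239, 235, 215, 148, 78, 63, 76, 85, 84, 81, 78, 83, 85, 87, 83, 80, 83, 87, 87, 89, 86, 87, 81, 84, 82, 83, 81, 83, 89, 86, 89, 88, 88, 84, 87, 84, 85, 89, 86, 87, 87, 86, 84, 85, 80, 80, 82, 83, 80, 83, 93, 149, 213, 229, 233, 232, 231, 232, 232, 233, 233, 233, 232, 233, 231, 233, 232, 232, 232, 232, 231, 232, 232, 232]
310 [237, 239, 240, 240, 240, 239, 238, 234, 213, 151, 92, 82, 86, 87, 84, 85, 85, 83, 82, 78, 81, 77, 79, 76, 79, 81, 82, 77, 79, 82, 82, 84, 83, 86, 85, 83, 82, 83, 87, 87, 87, 84, 87, 81, 84, 83, 83, 84, 82, 83, 80, 76, 75, 80, 79, 81, 91, 133, 190, 221, 229, 230, 231, 229, 231, 231, 230, 231, 230, 231, 230, 229, 230, 231, 230, 231, 230, 231, 229, 231]
318 [240, 240, 241, 240, 240, 241, 239, 233, 
[... 902 characters left out ...]
78, 82, 97, 158, 218, 234, 236, 236, 235, 235, 235, 236, 236, 236, 237, 235, 235, 236, 236, 236, 235, 236, 236, 237, 236, 235]
326 [238, 239, 239, 239, 240, 239, 238, 234, 214, 149, 94, 80, 83, 84, 83, 83, 84, 83, 78, 83, 87, 83, 89, 88, 87, 88, 89, 92, 88, 88, 90, 85, 89, 89, 89, 90, 89, 85, 88, 88, 88, 83, 82, 83, 83, 83, 84, 86, 89, 86, 85, 86, 87, 85, 85, 87, 97, 135, 196, 226, 233, 234, 234, 233, 234, 233, 234, 234, 234, 234, 234, 234, 233, 234, 234, 233, 233, 235, 233, 233]
corner jig mm [-125.54  267.91  127.06] plate ypr [12.75  0.2  -0.06] F jig [-0.44  0.09 -2.52] T [ 0.006 -0.005 -0.002] t 6.03 grip 0.012474780064157682
rel cm [3.54, -28.95, -1.46] deg [3.48, -32.06, 12.44] t 6.03
```

View pics/ab.png

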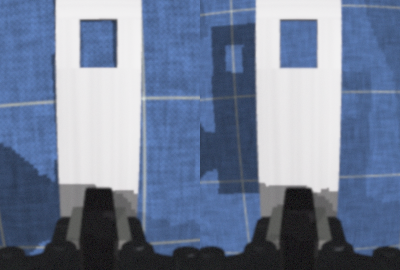

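The plate is held level and did not slip. The eye edges sit at rows 49 and 97 both before and after the lift.

```bash
python3 - <<'E'
from h import *
s=env.sense();P=Ro.from_euler("xyz",s["orientation"],degrees=True)*Q.inv()
b=cv2.imread("pics/g1.png")[70,280:360,2];print([int(v) for v in b])
e=np.where(np.abs(np.diff(b.astype(int)))>35)[0]+280;cl,cr=e[e<318].mean()+.5,e[e>318].mean()+.5;print(cl,cr)
for pt in([49,318],[97.6,318],[70,cl],[70,cr]):
    w=ray("wrist",pt,s["eef_pos"][2]-.0051); print(pt,np.round((P.inv().apply(w-s["eef_pos"])+G)*1000,1))
E
```

```text
[235, 236, 235, 236, 237, 235, 234, 235, 236, 235, 234, 237, 237, 238, 238, 239, 238, 237, 229, 193, 133, 96, 86, 87, 84, 81, 85, 82, 81, 82, 82, 82, 82, 85, 83, 84, 85, 85, 86, 86, 87, 84, 83, 82, 84, 85, 90, 86, 83, 83, 83, 83, 88, 87, 85, 90, 120, 174, 221, 235, 238, 238, 237, 238, 237, 238, 239, 238, 237, 237, 238, 237, 237, 239, 240, 240, 240, 241, 241, 240]
299.5 337.0
[49, 318] [-59.9  -0.4   4.6]
[97.6, 318] [-36.2  -0.4   4.7]
[70, np.float64(299.5)] [-49.6  -9.1   4.7]
[70, np.float64(337.0)] [-49.6   8.6   4.7]
```

```bash
python3 -m crank '[0.8,3.5,-29,-1.5,3.5,-32,12.4, 0.8,3.5,-29,-1.5,3.5,-32,12.4, 0.8,3.5,-29,-1.5,3.5,-32,12.4, 0.8,3.5,-29,-1.5,3.5,-32,12.4, 0.8,3.5,-29,-1.5,3.5,-32,12.4, 0.8,3.5,-29,-1.5,3.5,-32,12.4, 0.8,3.5,-29,-1.5,3.5,-32,12.4, 0.8,3.5,-29,-1.5,3.5,-32,12.4, 0.8,3.5,-29,-1.5,3.5,-32,12.4, 0.8,3.5,-29,-1.5,3.5,-32,12.4]'; python3 -c "
from h import *
where();goal(-78,90,32);goal(-78,55,32)"
```

```text
time_s: 6.87
eef_pos: [0.5122, -0.1529, 0.1514]
orientation: [179.9, 31.9, 164.8]
contact_force: [0.6, 0.4, -2.3]
grip_width: 0.0118
grasp_force: 98.8
corner jig mm [-7.809e+01  5.000e-02  8.983e+01] plate ypr [ -0.11 -31.85   0.12] F jig [ 0.44  0.5  -2.34] T [-0.03   0.717  0.006] t 6.87 grip 0.011805566645731584
rel cm [-0.01, 0.01, -0.04] deg [0.07, -0.15, -0.09] t 6.87
rel cm [1.83, 0.01, 2.94] deg [0.07, -0.15, -0.09] t 6.87
```

```bash
python3 -m crank '[0.8,0.6,0,1,0,-0.1,0, 0.8,1.2,0,2,0,-0.1,0, 0.8,1.8,0,2.9,0,-0.1,0, 0.8,1.8,0,2.9,0,-0.1,0, 0.8,1.8,0,2.9,0,-0.1,0, 0.8,1.8,0,2.9,0,-0.1,0]'; python3 -c "
from h import *
where();goal(-78,37.5,32)
im=env.snapshot('wrist')[:,:,::-1];cv2.imwrite('pics/w3.png',cv2.resize(im[:280,200:440],None,fx=2.1,fy=2.1,interpolation=2))"
```

```text
time_s: 7.37
eef_pos: [0.5146, -0.1516, 0.1196]
orientation: [179.9, 32.2, 165.0]
contact_force: [0.3, -0.5, -2.5]
grip_width: 0.0125
grasp_force: 98.8
corner jig mm [-75.79   1.61  57.53] plate ypr [  0.14 -32.19   0.09] F jig [ 0.46 -0.39 -2.53] T [0.057 0.682 0.035] t 7.37 grip 0.01250301515788365
rel cm [1.25, -0.18, 1.61] deg [0.16, 0.19, 0.12] t 7.37
```

View pics/w3.png

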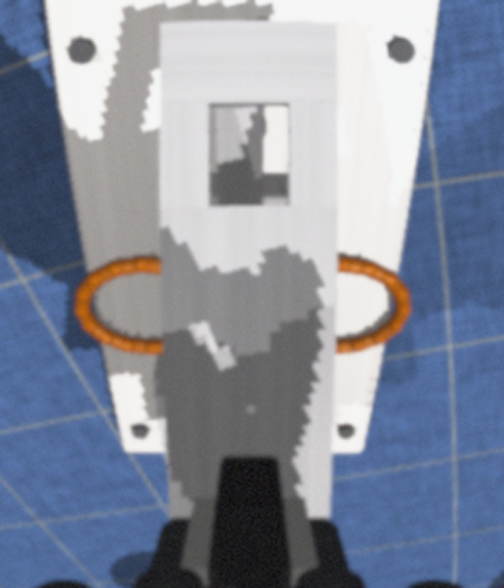

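The plate is tilted above the jig, lined up with it, with its nose at the top. Through the eye I see base and a dark part at the lower edge, crop (250,185). I'll project the expected head outline onto the picture and average the pose readings.

```bash
cat >> h.py <<'E'
def avg(n=5):
    out=[]
    for i in range(n):
        if i: env.snapshot("top")
        s=env.sense();P=Ro.from_euler("xyz",s["orientation"],degrees=True)*Q.inv()
        c=s["eef_pos"]+P.apply(np.array([-.06,0,0])-G)-np.r_[JC,0]
        out.append(np.r_[RJ.inv().apply(c)*1000,(RJ.inv()*P).as_euler("ZYX",degrees=True),RJ.inv().apply(s["contact_force"])])
    o=np.array(out);m=o.mean(0)
    print("xyz",np.round(m[:3],2),"ypr",np.round(m[3:6],2),"F",np.round(m[6:],2),"sd",np.round(o.std(0),1),"t",round(s["time_s"],2))
    return m
def step(m,xc,zc,th,yc=0.):
    # tool shift in cm/deg from averaged state m to the goal
    P0=Ro.from_euler("ZYX",m[3:6],degrees=True);P1=Ro.from_euler("y",-th,degrees=True)
    d=G+[.06,0,0]
    dp=(np.array([xc,yc,zc])-m[:3])/1000+P1.apply(d)-P0.apply(d)
    R0=P0*Q
    print("step",np.round(R0.inv().apply(dp)*100,2).tolist(),np.round((R0.inv()*P1*Q).as_rotvec(degrees=True),2).tolist())
def proj(Xj,k):
    K,R,t=np.array(k["camera_matrix"]),np.array(k["R"]),np.array(k["t"])
    X=(np.r_[JC,0]+RJ.apply(np.atleast_2d(Xj)/1000))@R.T+t
    return cv2.fisheye.projectPoints(X.reshape(-1,1,3),np.zeros(3),np.zeros(3),K,np.zeros(4))[0][:,0]
E
python3 - <<'E'
from h import *
m=avg(5);step(m,-78,37.5,32);step(m,-78,44,32)
k=env.calibration("wrist");im=env.snapshot("wrist")[:,:,::-1].copy()
big=cv2.resize(im,None,fx=6,fy=6,interpolation=2)
s0=-55
for z,col in((48,(0,0,255)),(44,(0,200,0))):
    p=proj([[s0-17,-6,z],[s0+17,-6,z],[s0+17,6,z],[s0-17,6,z]],k);cv2.polylines(big,[np.int32(p*6+3)],1,col,1)
p=proj([[-80,-6,18],[-40,-6,18],[-40,6,18],[-80,6,18]],k);cv2.polylines(big,[np.int32(p*6+3)],1,(255,0,255),1)
cv2.imwrite("pics/w4.png",big[30*6:120*6,270*6:370*6])
E
```

```text
xyz [-75.15   0.84  58.28] ypr [  0.06 -32.29   0.08] F [ 0.2  -0.49 -1.97] sd [0.1 0.3 0.1 0.  0.  0.  0.7 0.6 0.4] t 7.62
step [1.35, -0.09, 1.66] [0.11, 0.29, 0.05]
step [1.0, -0.09, 1.11] [0.11, 0.29, 0.05]
```

View pics/w4.png

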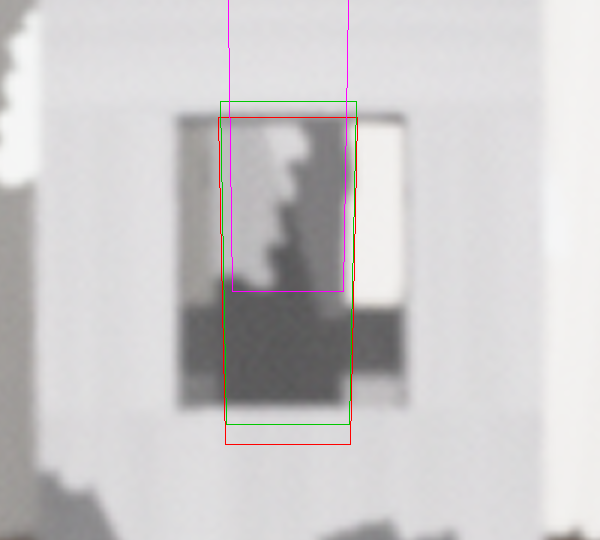

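The overlay fits: the head is the band at crop columns 217–347, about 0.8 mm left of the eye's centre, as the readings say. The head's -x end is hidden by the nose edge, so I'll back off further in -x and look again.

```bash
python3 -m crank '[0.8,0.6,-0.1,-0.35,0,0.3,0, 0.8,0.85,-0.1,-0.53,0,0.3,0, 0.8,0.85,-0.1,-0.53,0,0.3,0, 0.8,0.85,-0.1,-0.53,0,0.3,0, 0.8,0.85,-0.1,-0.53,0,0.3,0]'
python3 - <<'E'
from h import *
m=avg(4);step(m,-82,44,32);step(m,-82,37.5,32)
k=env.calibration("wrist");im=env.snapshot("wrist")[:,:,::-1].copy()
big=cv2.resize(im,None,fx=6,fy=6,interpolation=2)
for s0,col in((-55,(0,0,255)),(-64,(0,200,0))):
    p=proj([[s0-17,-6,48],[s0+17,-6,48],[s0+17,6,48],[s0-17,6,48]],k);cv2.polylines(big,[np.int32(p*6+3)],1,col,1)
cv2.imwrite("pics/w5.png",big[30*6:120*6,270*6:370*6])
E
```

```text
time_s: 8.08
eef_pos: [0.5043, -0.1515, 0.1199]
orientation: [179.9, 32.0, 164.9]
contact_force: [-0.6, 1.0, -1.6]
grip_width: 0.0122
grasp_force: 98.8
xyz [-85.98  -0.76  58.15] ypr [-2.000e-02 -3.195e+01  8.000e-02] F [-0.52  0.33 -1.54] sd [0.  0.  0.  0.  0.  0.  0.2 0.4 0.3] t 8.23
step [0.41, 0.08, 1.4] [0.07, -0.05, -0.01]
step [0.76, 0.08, 1.95] [0.07, -0.05, -0.01]
```

View pics/w5.png

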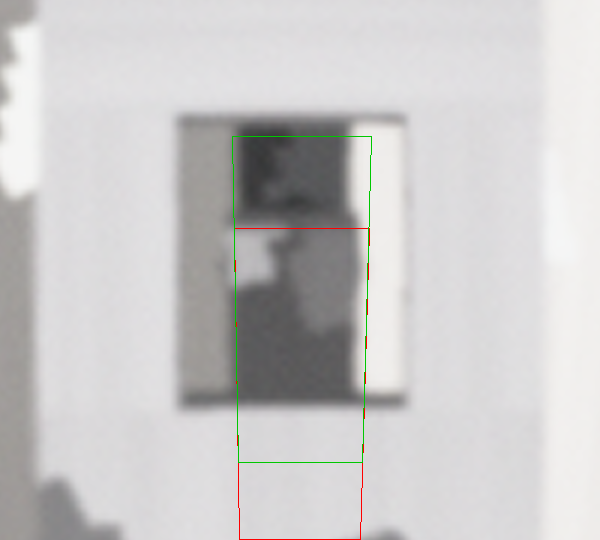

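The head's -x end shows at crop row ~217, with the darker, narrower slot beyond it. That puts the stud axis near jig x ≈ -56, with the head centred at y ≈ -0.3.

```bash
python3 -m crank '[0.8,0.1,0.05,0.5,0,0,0, 0.8,0.2,0.05,1,0,0,0, 0.8,0.24,0.05,1.3,0,0,0, 0.8,0.24,0.05,1.5,0,0,0, 0.8,0.24,0.05,1.5,0,0,0, 0.8,0.24,0.05,1.5,0,0,0]'
python3 - <<'E'
from h import *
m=avg(4);step(m,-80,37.5,32,-.3)
E
```

```text
time_s: 8.78
eef_pos: [0.51, -0.1524, 0.1053]
orientation: [179.9, 31.9, 164.9]
contact_force: [0.3, 0.4, -1.6]
grip_width: 0.0123
grasp_force: 98.8
xyz [-80.23  -0.19  43.93] ypr [-1.000e-02 -3.192e+01  8.000e-02] F [ 0.01 -0.07 -1.86] sd [0.1 0.  0.2 0.  0.  0.  0.3 0.4 0.1] t 8.93
step [0.32, -0.01, 0.54] [0.07, -0.08, -0.01]
```

```bash
python3 -m crank '[0.8,0.07,0,0.12,0,0,0, 0.8,0.14,0,0.24,0,0,0, 0.8,0.2,0,0.34,0,0,0, 0.8,0.26,0,0.44,0,0,0, 0.8,0.32,0,0.54,0,0,0, 0.8,0.32,0,0.54,0,0,0, 0.8,0.32,0,0.54,0,0,0]'
python3 - <<'E'
from h import *
m=avg(4);step(m,-70,37.5,32,-.3);step(m,-63,37.5,32,-.3)
k=env.calibration("wrist");im=env.snapshot("wrist")[:,:,::-1]
cv2.imwrite("pics/w6.png",cv2.resize(im,None,fx=5,fy=5,interpolation=2)[30*5:120*5,260*5:380*5])
E
```

```text
time_s: 9.52
eef_pos: [0.5101, -0.1524, 0.0993]
orientation: [179.9, 31.9, 164.9]
contact_force: [0.1, -0.4, -1.7]
grip_width: 0.0125
grasp_force: 98.8
xyz [-80.12  -0.18  37.71] ypr [-1.000e-02 -3.192e+01  8.000e-02] F [-0.3   0.05 -1.58] sd [0.1 0.  0.1 0.  0.  0.  0.6 0.6 0.4] t 9.67
step [-0.85, -0.01, 0.54] [0.07, -0.08, -0.01]
step [-1.44, -0.01, 0.91] [0.07, -0.08, -0.01]
```

View pics/w6.png

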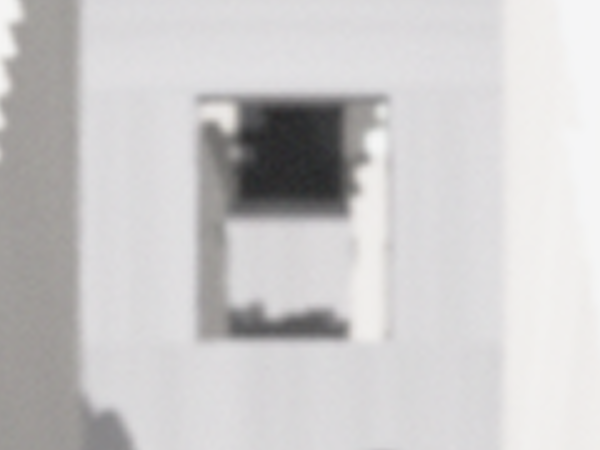

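The head's -x end is inside the eye: light bar at crop columns 228–350, end at row 212, centred. No contact force, so I draw the plate to +x.

```bash
python3 -m crank '[0.8,-0.2,0,0.12,0,0,0, 0.8,-0.4,0,0.25,0,0,0, 0.8,-0.6,0,0.38,0,0,0, 0.8,-0.8,0,0.51,0,0,0, 0.8,-0.95,0,0.6,0,0,0, 0.8,-1.1,0,0.7,0,0,0, 0.8,-1.1,0,0.7,0,0,0]'
python3 - <<'E'
from h import *
m=avg(4);step(m,-64,37.5,32,-.3);step(m,-60,37.5,32,-.3)
E
```

```text
time_s: 10.3
eef_pos: [0.5233, -0.156, 0.0995]
orientation: [179.9, 31.9, 164.9]
contact_force: [-0.4, -1.2, -2.4]
grip_width: 0.0122
grasp_force: 98.8
xyz [-66.93  -0.17  37.59] ypr [-1.000e-02 -3.192e+01  8.000e-02] F [-0.28 -0.54 -2.11] sd [0.3 0.  0.1 0.  0.  0.  0.6 0.6 0.3] t 10.45
step [-0.24, -0.01, 0.15] [0.07, -0.08, -0.01]
step [-0.58, -0.01, 0.36] [0.07, -0.08, -0.01]
```

```bash
python3 -m crank '[0.8,-0.08,0,0.05,0,0,0, 0.8,-0.16,0,0.1,0,0,0, 0.8,-0.24,0,0.15,0,0,0, 0.8,-0.33,0,0.2,0,0,0, 0.8,-0.33,0,0.2,0,0,0]'
python3 -c "
from h import *
avg(3)"
python3 -m crank '[0.8,-0.04,0,0.025,0,0,0, 0.8,-0.085,0,0.053,0,0,0, 0.8,-0.085,0,0.053,0,0,0]'
python3 -c "
from h import *
avg(3)"
```

```text
time_s: 10.87
eef_pos: [0.5268, -0.1569, 0.0995]
orientation: [179.9, 31.9, 164.9]
contact_force: [-0.6, 0.6, -1.3]
grip_width: 0.0125
grasp_force: 98.8
xyz [-63.01  -0.17  37.73] ypr [-1.000e-02 -3.194e+01  8.000e-02] F [-0.17  0.15 -1.84] sd [0.1 0.  0.1 0.  0.  0.  0.5 0.2 0.4] t 10.97
time_s: 11.22
eef_pos: [0.5276, -0.1571, 0.0995]
orientation: [179.9, 31.9, 164.9]
contact_force: [0.5, -0.3, -1.5]
grip_width: 0.0123
grasp_force: 98.8
xyz [-62.14  -0.16  37.69] ypr [-1.000e-02 -3.193e+01  8.000e-02] F [ 0.23 -0.08 -1.72] sd [0.1 0.  0.  0.  0.  0.  0.3 0.2 0.7] t 11.32
```

```bash
for i in 1; do :; done
python3 -m crank '[0.8,-0.042,0,0.027,0,0,0, 0.8,-0.042,0,0.027,0,0,0]'; python3 -c "
from h import *
avg(3)"
python3 -m crank '[0.8,-0.042,0,0.027,0,0,0, 0.8,-0.042,0,0.027,0,0,0]'; python3 -c "
from h import *
avg(3)"
python3 -m crank '[0.8,-0.042,0,0.027,0,0,0, 0.8,-0.042,0,0.027,0,0,0]'; python3 -c "
from h import *
avg(3)"
```

```text
time_s: 11.48
eef_pos: [0.528, -0.1573, 0.0994]
orientation: [179.9, 31.9, 164.9]
contact_force: [0.4, -0.2, -1.4]
grip_width: 0.0123
grasp_force: 98.8
xyz [-61.66  -0.17  37.67] ypr [-1.000e-02 -3.193e+01  8.000e-02] F [-0.1   0.08 -1.99] sd [0.  0.  0.  0.  0.  0.  0.4 0.2 0.5] t 11.58
time_s: 11.75
eef_pos: [0.5285, -0.1574, 0.0994]
orientation: [179.9, 31.9, 164.9]
contact_force: [0.4, -0.4, -1.8]
grip_width: 0.0124
grasp_force: 98.8
xyz [-61.13  -0.17  37.68] ypr [-1.000e-02 -3.193e+01  8.000e-02] F [ 0.05 -0.25 -1.71] sd [0.  0.  0.  0.  0.  0.  0.5 0.2 0.3] t 11.85
time_s: 12.02
eef_pos: [0.5291, -0.1575, 0.0994]
orientation: [179.9, 31.9, 164.9]
contact_force: [-0.8, -0.2, -1.6]
grip_width: 0.0125
grasp_force: 98.8
xyz [-60.64  -0.17  37.67] ypr [-1.000e-02 -3.193e+01  8.000e-02] F [-0.09  0.12 -2.  ] sd [0.1 0.  0.  0.  0.  0.  0.5 0.5 0.3] t 12.12
```

```bash
python3 -m crank '[0.8,-0.042,0,0.027,0,0,0, 0.8,-0.042,0,0.027,0,0,0]' >/dev/null; python3 -c "
from h import *
avg(3)"
python3 -m crank '[0.8,-0.042,0,0.027,0,0,0, 0.8,-0.042,0,0.027,0,0,0]'>/dev/null; python3 -c "
from h import *
avg(3)"
```

```text
xyz [-60.15  -0.17  37.65] ypr [-1.000e-02 -3.193e+01  8.000e-02] F [-0.2   0.05 -2.09] sd [0.  0.  0.  0.  0.  0.  0.1 0.5 0.7] t 12.38
xyz [-59.65  -0.17  37.64] ypr [-1.000e-02 -3.193e+01  8.000e-02] F [ 0.63  0.28 -1.98] sd [0.  0.  0.  0.  0.  0.  0.2 0.3 0.5] t 12.65
```

```bash
python3 -m crank '[0.8,-0.034,0,0.021,0,0,0, 0.8,-0.034,0,0.021,0,0,0]' >/dev/null; python3 -c "
from h import *
avg(3)"
python3 -m crank '[0.8,-0.034,0,0.021,0,0,0, 0.8,-0.034,0,0.021,0,0,0]' >/dev/null; python3 -c "
from h import *
avg(3)"
```

```text
xyz [-59.25  -0.16  37.65] ypr [-1.000e-02 -3.193e+01  8.000e-02] F [-0.44 -0.05 -1.45] sd [0.  0.  0.  0.  0.  0.  0.6 0.1 0.3] t 12.92
xyz [-58.88  -0.17  37.64] ypr [-1.000e-02 -3.193e+01  8.000e-02] F [ 0.26  0.2  -1.86] sd [0.  0.  0.  0.  0.  0.  0.3 0.2 0.1] t 13.18
```

```bash
python3 -m crank '[0.8,-0.042,0,0.027,0,0,0, 0.8,-0.042,0,0.027,0,0,0]' >/dev/null; python3 -c "
from h import *
avg(3)"
python3 -m crank '[0.8,-0.042,0,0.027,0,0,0, 0.8,-0.042,0,0.027,0,0,0]' >/dev/null; python3 -c "
from h import *
avg(3)"
```

```text
xyz [-58.57  -0.16  37.53] ypr [-1.000e-02 -3.191e+01  8.000e-02] F [-0.59  0.34 -1.77] sd [0.  0.  0.  0.  0.  0.  0.1 0.3 0.1] t 13.45
xyz [-58.28  -0.16  37.41] ypr [-1.000e-02 -3.188e+01  8.000e-02] F [-1.42  0.43 -1.99] sd [0.  0.  0.  0.  0.  0.  0.1 0.5 0.2] t 13.72
```

Fx has started to build and the plate lags the commands, so the shank meets the nose edge at x ≈ -58.7. Next I work out the tail-down pivot about that edge.

```bash
python3 - <<'E'
from h import *
m=avg(2)
for th in(29,26,23,20,16): step(m,-58.5,38.2,th,-.2)
E
```

```text
xyz [-58.26  -0.16  37.42] ypr [-1.000e-02 -3.189e+01  8.000e-02] F [-1.15  0.77 -2.69] sd [0.  0.  0.  0.  0.  0.  0.3 0.2 0.4] t 13.77
step [-0.06, -0.0, 0.43] [0.07, 2.89, -0.01]
step [-0.07, -0.0, 0.96] [0.07, 5.89, -0.0]
step [-0.06, -0.0, 1.49] [0.07, 8.89, -0.0]
step [-0.01, -0.0, 2.01] [0.07, 11.89, 0.0]
step [0.09, -0.01, 2.71] [0.07, 15.89, 0.0]
```

```bash
python3 -m crank '[0.8,-0.05,0,0.17,0,1.4,0, 0.8,-0.06,0,0.43,0,2.9,0, 0.8,-0.07,0,0.7,0,4.4,0, 0.8,-0.07,0,0.96,0,5.9,0, 0.8,-0.07,0,0.96,0,5.9,0, 0.8,-0.07,0,0.96,0,5.9,0]' >/dev/null; python3 - <<'E'
from h import *
m=avg(3)
for th in(23,20,17,14): step(m,-58.5,38.2,th,-.2)
E
```

```text
xyz [-58.3   -0.15  38.17] ypr [  0.   -26.04   0.08] F [-1.36  0.19 -1.64] sd [0.  0.  0.1 0.  0.  0.  0.4 0.2 0.3] t 14.37
step [-0.02, -0.0, 0.52] [0.08, 3.04, 0.0]
step [-0.03, -0.0, 1.05] [0.08, 6.04, 0.0]
step [-0.02, -0.01, 1.58] [0.08, 9.04, 0.01]
step [0.03, -0.01, 2.11] [0.08, 12.04, 0.01]
```

```bash
python3 -m crank '[0.8,-0.03,0,0.26,0,1.5,0, 0.8,-0.04,0,0.52,0,3,0, 0.8,-0.05,0,0.79,0,4.5,0, 0.8,-0.05,0,1.05,0,6,0, 0.8,-0.05,0,1.05,0,6,0, 0.8,-0.05,0,1.05,0,6,0]' >/dev/null; python3 - <<'E'
from h import *
m=avg(3)
for th in(17,14,11,8): step(m,-58.4,38.2,th,-.2)
E
```

```text
xyz [-58.36  -0.16  38.31] ypr [ 1.000e-02 -2.007e+01  7.000e-02] F [-1.75  0.13 -1.92] sd [0.  0.  0.1 0.  0.  0.  0.1 0.3 0.2] t 14.97
step [-0.03, -0.01, 0.55] [0.07, 3.07, 0.01]
step [-0.04, -0.01, 1.08] [0.07, 6.07, 0.01]
step [-0.03, -0.01, 1.61] [0.07, 9.07, 0.01]
step [0.02, -0.01, 2.13] [0.07, 12.07, 0.02]
```

```bash
python3 -m crank '[0.8,-0.02,0,0.27,0,1.5,0, 0.8,-0.03,0,0.54,0,3,0, 0.8,-0.03,0,0.81,0,4.5,0, 0.8,-0.04,0,1.08,0,6,0, 0.8,-0.03,0,1.34,0,7.5,0, 0.8,-0.03,0,1.6,0,9,0, 0.8,-0.03,0,1.6,0,9,0, 0.8,-0.03,0,1.6,0,9,0]' >/dev/null; python3 - <<'E'
from h import *
m=avg(3)
for th in(8,5,2,0): step(m,-58.6,38.2,th,-.2)
E
```

```text
xyz [-58.49  -0.16  38.09] ypr [  0.02 -11.05   0.07] F [-2.31 -0.14 -2.26] sd [0.1 0.  0.1 0.  0.  0.  0.2 0.1 0.7] t 15.73
step [-0.03, -0.01, 0.52] [0.07, 3.05, 0.02]
step [-0.04, -0.01, 1.05] [0.07, 6.05, 0.02]
step [-0.03, -0.01, 1.58] [0.07, 9.05, 0.03]
step [0.0, -0.01, 1.93] [0.07, 11.05, 0.03]
```

```bash
python3 -m crank '[0.8,-0.02,0,0.26,0,1.5,0, 0.8,-0.02,0,0.52,0,3,0, 0.8,-0.02,0,0.79,0,4.5,0, 0.8,-0.02,0,1.05,0,6,0, 0.8,-0.01,0,1.31,0,7.5,0, 0.8,0,0,1.57,0,9,0, 0.8,0,0,1.57,0,9,0, 0.8,0,0,1.57,0,9,0]' >/dev/null; python3 - <<'E'
from h import *
m=avg(3)
step(m,-59,37.5,0,-.2);step(m,-59,36,0,-.2)
E
```

```text
xyz [-58.8   -0.15  38.1 ] ypr [ 0.03 -2.06  0.07] F [-2.49  0.01 -3.05] sd [0.  0.  0.1 0.  0.  0.  0.4 0.6 0.6] t 16.5
step [-0.01, -0.01, 0.42] [0.07, 2.06, 0.03]
step [-0.0, -0.01, 0.57] [0.07, 2.06, 0.03]
```

```bash
python3 -m crank '[0.8,0.04,0,0.1,0,0.5,0, 0.8,0.06,0,0.2,0,1,0, 0.8,0.07,0,0.31,0,1.5,0, 0.8,0.07,0,0.42,0,2,0, 0.8,0.07,0,0.42,0,2,0]' >/dev/null; python3 - <<'E'
from h import *
m=avg(4)
step(m,-59.3,36,0,-.2)
E
```

```text
xyz [-58.97  -0.18  37.62] ypr [ 0.03 -0.06  0.07] F [-0.84 -0.24 -1.39] sd [0.  0.  0.  0.  0.  0.  0.4 0.2 0.4] t 17.07
step [0.03, -0.01, 0.17] [0.07, 0.06, 0.03]
```

```bash
python3 -m crank '[0.8,0.04,0,0.04,0,0,0, 0.8,0.04,0,0.08,0,0,0, 0.8,0.04,0,0.08,0,0,0]' >/dev/null; python3 -c "
from h import *
avg(3)"
python3 -m crank '[0.8,0,0,0.04,0,0,0, 0.8,0,0,0.04,0,0,0]' >/dev/null; python3 -c "
from h import *
avg(3)"
```

```text
xyz [-59.73  -0.16  36.86] ypr [ 0.03 -0.05  0.07] F [ 0.36  0.04 -1.84] sd [0.  0.  0.  0.  0.  0.  0.7 0.1 0.3] t 17.42
xyz [-59.91  -0.16  36.42] ypr [ 0.03 -0.03  0.07] F [ 0.07  0.22 -1.96] sd [0.  0.  0.  0.  0.  0.  0.3 0.4 0.2] t 17.68
```

```bash
python3 -m crank '[0.8,0,0,0.03,0,0,0, 0.8,0,0,0.03,0,0,0]' >/dev/null; python3 -c "
from h import *
avg(3)"
python3 -m crank '[0.8,0,0,0.03,0,0,0, 0.8,0,0,0.03,0,0,0]' >/dev/null; python3 -c "
from h import *
avg(3);where()"
```

```text
xyz [-59.95  -0.15  36.09] ypr [ 0.03 -0.02  0.07] F [-0.6   0.36 -1.86] sd [0.  0.  0.  0.  0.  0.  0.5 0.2 0.6] t 17.95
xyz [-59.88  -0.15  35.98] ypr [ 0.03 -0.03  0.07] F [-0.57  0.08 -0.73] sd [0.  0.  0.  0.  0.  0.  0.4 0.3 0.5] t 18.22
corner jig mm [-59.9   -0.14  35.97] plate ypr [ 0.03 -0.03  0.07] F jig [-1.04 -0.12 -1.37] T [-0.02   0.035 -0.011] t 18.22 grip 0.012268566778539764
```

```bash
python3 -m crank '[0.8,0,0,0.03,0,0,0, 0.8,0,0,0.03,0,0,0]' >/dev/null; python3 -c "
from h import *
avg(3);where()"
python3 -m crank '[0.8,0,0,0.03,0,0,0, 0.8,0,0,0.03,0,0,0]' >/dev/null; python3 -c "
from h import *
avg(3);where()"
```

```text
xyz [-59.86  -0.16  35.93] ypr [ 0.03 -0.04  0.07] F [-1.67 -0.01  2.44] sd [0.  0.  0.  0.  0.  0.  0.7 0.5 0.5] t 18.48
corner jig mm [-59.88  -0.15  35.93] plate ypr [ 0.03 -0.04  0.07] F jig [-2.64 -0.25  2.68] T [-0.033  0.313  0.026] t 18.48 grip 0.012149534916524185
xyz [-59.86  -0.15  35.91] ypr [ 0.04 -0.05  0.07] F [-3.04  0.8   4.93] sd [0.  0.  0.  0.  0.  0.  0.7 0.1 0.1] t 18.75
corner jig mm [-59.87  -0.15  35.91] plate ypr [ 0.04 -0.05  0.07] F jig [-2.35  0.71  4.93] T [ 0.019  0.511 -0.027] t 18.75 grip 0.012355856470798482
```

```bash
python3 -m crank '[0.8,0,0,-0.05,0,0,0, 0.8,0,0,-0.05,0,0,0]' 20 ; python3 -c "
from h import *
avg(2)"
python3 -m crank '[1.4,0,0,0,0,0,0, 1.7,0,0,0,0,0,0, 2,0,0,0,0,0,0, 2.6,0,0,0,0,0,0, 3.2,0,0,0,0,0,0, 3.6,0,0,0,0,0,0]'
```

```text
time_s: 18.92
eef_pos: [0.5496, -0.163, 0.0461]
orientation: [179.9, 0.0, 164.9]
contact_force: [-2.2, 0.5, 4.0]
grip_width: 0.0119
grasp_force: 99.5
xyz [-59.85  -0.15  35.94] ypr [ 0.03 -0.04  0.07] F [-2.77  0.03  4.1 ] sd [0.  0.  0.  0.  0.  0.  0.5 0.1 0.1] t 18.97
time_s: 19.47
eef_pos: [0.5496, -0.163, 0.0458]
orientation: [179.9, 0.0, 164.9]
contact_force: [0.6, 0.6, -1.1]
grip_width: 0.0362
grasp_force: 0.0
```

```bash
python3 -m crank '[3.6,0,0,-0.5,0,0,0, 3.6,0,0,-2,0,0,0, 3.6,0,0,-5,0,0,0, 3.6,0,0,-9,0,0,0, 3.6,0,0,-13,0,0,0, 3.6,0,0,-16,0,0,0, 3.6,0,0,-16,0,0,0, 3.6,0,0,-16,0,0,0]'; python3 - <<'E'
from h import *
im=env.snapshot("wrist")[:,:,::-1].copy();print(env.sense()["contact_force"])
cv2.imwrite("pics/end.png",cv2.resize(im[60:290,200:420],None,fx=2.6,fy=2.6,interpolation=2))
E
```

```text
time_s: 20.13
eef_pos: [0.5511, -0.1636, 0.2091]
orientation: [179.9, 0.4, 164.9]
contact_force: [0.2, 0.3, -0.5]
grip_width: 0.0361
grasp_force: 0.0
[-0.78354889  0.06711441  0.2033375 ]
```

View pics/end.png

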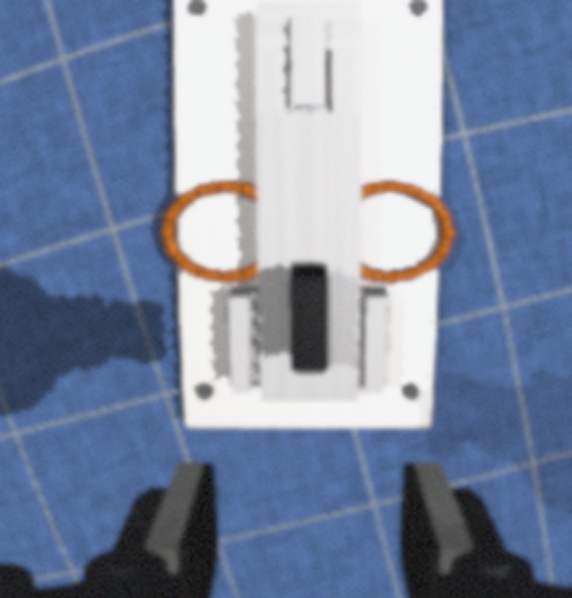

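The plate lies along the jig, with its tail between the cheeks (columns 250–365) and the stud's head over the eye at (308,60). The gripper is clear of everything.

```bash
python3 -c "
from cell import env
print(env.finish_job())"
```

```text
the job is handed in; nothing more can be done
None
```

I fastened the smallest latch plate on the jig and handed the job in at about 20 s: it lies level on both seats, hooked under the stud's head with its tail between the cheeks, the highest force read was about 6 N, and the gripper let go and is clear of everything.

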